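# Sanitise the seasoning pots at the rinse station

## Task

Stand every seasoning pot upright in the dark rinse tray, then open the yellow valve handle to half, 45 degrees at the green mark, and with all pots in the tray press the red nozzle cap of the spray canister fully down briefly and let it spring back. Then turn the valve fully shut at the red mark, and only after that move all the pots out to stand upright on the white board. Never press the nozzle while the valve is shut, and leave the bowl, the sauce bottle and the yellow wrap box where they are.

Things in the scene. Friction and masses are not known exactly. Their poses are not given: they have to be found in the camera images.
- pot_red_c (a point): Loose round steel seasoning pot with red lid, standing upright: 60 mm diameter, 75 mm tall in all (steel body 60 mm tall, then a 58 mm lid), 0.13 to 0.25 kg. May be absent. This point is its centre, 37.5 mm above its underside; z is up along the pot.
- pot_green_c (a point): Loose round steel seasoning pot with green lid, standing upright: 60 mm diameter, 75 mm tall in all (steel body 60 mm tall, then a 58 mm lid), 0.13 to 0.25 kg. May be absent. This point is its centre, 37.5 mm above its underside; z is up along the pot.
- pot_orange_c (a point): Loose round steel seasoning pot with orange lid, standing upright: 60 mm diameter, 75 mm tall in all (steel body 60 mm tall, then a 58 mm lid), 0.13 to 0.25 kg. May be absent. This point is its centre, 37.5 mm above its underside; z is up along the pot.
- pot_black_c (a point): Loose round steel seasoning pot with black lid, standing upright: 60 mm diameter, 75 mm tall in all (steel body 60 mm tall, then a 58 mm lid), 0.13 to 0.25 kg. May be absent. This point is its centre, 37.5 mm above its underside; z is up along the pot.
- tray_mid (a point): Floor centre of the fixed rinse tray, 10 mm above the bench, in the middle of the rinse station; z up. Inside 130 mm along x, 250 mm along y; dark floor with light bars; rim 8 mm thick, 12 mm above the floor. Three pots fit in a row along y, 80 mm apart. A 14 mm copper pipe runs along y at x = +100 mm, 45 mm above the floor; its brass jets reach back to x = +78 mm.
- nozzle_top (a point): Centre of the top of the red sprung nozzle cap (48 mm diameter, 22 mm tall) on the fixed blue spray canister (72 mm diameter) at the +y end of the station, 200 mm above the bench when up. The point moves down with the cap.
- nozzle (a joint): How far the nozzle cap is pressed, m: 0 up, 0.012 fully down (at least 0.009 counts as down). Spring: about 2.5 N to start, 8.5 N fully down; it springs back by itself.
- valve_pivot (a point): Point on the vertical pivot of the yellow valve handle, at half its height, 88 mm above the bench, at the station's -y end. Axes are the station's, not the handle's. Handle: bar 14 mm wide, 24 mm tall, 70 mm long from the pivot to its tip and 15 mm behind. Below: brass post 44 mm wide; white disc 90 mm wide, top 50 mm above the bench, with red, green and black marks.
- valve (a joint): Valve angle, rad: 0 shut, handle along -x of valve_pivot (red mark); grows anticlockwise seen from above; 0.785 half open, handle midway between -x and -y (green mark); 1.571 fully open, along -y (black mark). Stops at both ends; stays where left (friction about 0.12 N m). Starts shut or a little open (up to 0.35).
- board_top (a point): Centre of the top of the fixed white board, 12 mm above the bench: 280 mm along this frame's x, 140 mm along y, flat. Three pots fit well in a row along x, 85 mm apart.
- bowl: Bystander: loose steel bowl, 130 mm diameter, 55 mm tall; origin at the centre of its underside.
- sauce: Bystander: loose brown sauce bottle, 60 mm diameter, 150 mm tall; origin at the centre of its underside.
- wrap: Bystander: loose yellow wrap box lying along its y, 260 x 55 x 55 mm; origin at the centre of its underside.
Not all that is in view belongs to the job. Leave any blue or purple look-alike of the part that bears pot_black_c alone. What is shaped like the part that bears pot_red_c but blue is not meant.

How it is judged (in metres and radians):
On the way, in this order (a step that is already met when the one before it is completed fails the run):
1. every pot present stands upright, released and at rest in the rinse tray, the valve not yet opened to half (x of pot_red_c in the frame of tray_mid between -0.045 and 0.045 m and y of pot_red_c in the frame of tray_mid between -0.11 and 0.11 m and z of pot_red_c in the frame of tray_mid between 0.03 and 0.044 m and angle between each of pot_red_c, pot_green_c, pot_orange_c, pot_black_c's own z axis and vertical below 0.15 rad and x of pot_green_c in the frame of tray_mid between -0.045 and 0.045 m and y of pot_green_c in the frame of tray_mid between -0.11 and 0.11 m and z of pot_green_c in the frame of tray_mid between 0.03 and 0.044 m and x of pot_orange_c in the frame of tray_mid between -0.045 and 0.045 m and y of pot_orange_c in the frame of tray_mid between -0.11 and 0.11 m and z of pot_orange_c in the frame of tray_mid between 0.03 and 0.044 m and x of pot_black_c in the frame of tray_mid between -0.045 and 0.045 m and y of pot_black_c in the frame of tray_mid between -0.11 and 0.11 m and z of pot_black_c in the frame of tray_mid between 0.03 and 0.044 m and linear speed of each of pot_red, pot_green, pot_orange, pot_black below 0.03 m/s and contact force between the fingers and pot_red below 0.2 N and contact force between the fingers and pot_green below 0.2 N and contact force between the fingers and pot_orange below 0.2 N and contact force between the fingers and pot_black below 0.2 N and value of joint valve below 0.6 rad), for 0.2 s.
2. the valve is set to half open, 45 degrees within 7.5 (value of joint valve between 0.655 and 0.915 rad and velocity of joint valve between -0.1 and 0.1 rad/s), for 0.3 s.
3. the nozzle cap is pressed down 9 mm or more with the valve half open and every pot upright in the tray (value of joint nozzle above 0.009 m and value of joint valve between 0.655 and 0.915 rad and x of pot_red_c in the frame of tray_mid between -0.045 and 0.045 m and y of pot_red_c in the frame of tray_mid between -0.11 and 0.11 m and z of pot_red_c in the frame of tray_mid between 0.03 and 0.044 m and angle between each of pot_red_c, pot_green_c, pot_orange_c, pot_black_c's own z axis and vertical below 0.15 rad and x of pot_green_c in the frame of tray_mid between -0.045 and 0.045 m and y of pot_green_c in the frame of tray_mid between -0.11 and 0.11 m and z of pot_green_c in the frame of tray_mid between 0.03 and 0.044 m and x of pot_orange_c in the frame of tray_mid between -0.045 and 0.045 m and y of pot_orange_c in the frame of tray_mid between -0.11 and 0.11 m and z of pot_orange_c in the frame of tray_mid between 0.03 and 0.044 m and x of pot_black_c in the frame of tray_mid between -0.045 and 0.045 m and y of pot_black_c in the frame of tray_mid between -0.11 and 0.11 m and z of pot_black_c in the frame of tray_mid between 0.03 and 0.044 m), for 0.05 s.
4. the nozzle cap has sprung back up (value of joint nozzle below 0.003 m), for 0.1 s.
5. the valve is shut, within 0.1 rad, with every pot still in the tray (value of joint valve below 0.1 rad and x of pot_red_c in the frame of tray_mid between -0.045 and 0.045 m and y of pot_red_c in the frame of tray_mid between -0.11 and 0.11 m and z of pot_red_c in the frame of tray_mid between 0.03 and 0.044 m and angle between each of pot_red_c, pot_green_c, pot_orange_c, pot_black_c's own z axis and vertical below 0.15 rad and x of pot_green_c in the frame of tray_mid between -0.045 and 0.045 m and y of pot_green_c in the frame of tray_mid between -0.11 and 0.11 m and z of pot_green_c in the frame of tray_mid between 0.03 and 0.044 m and x of pot_orange_c in the frame of tray_mid between -0.045 and 0.045 m and y of pot_orange_c in the frame of tray_mid between -0.11 and 0.11 m and z of pot_orange_c in the frame of tray_mid between 0.03 and 0.044 m and x of pot_black_c in the frame of tray_mid between -0.045 and 0.045 m and y of pot_black_c in the frame of tray_mid between -0.11 and 0.11 m and z of pot_black_c in the frame of tray_mid between 0.03 and 0.044 m), for 0.2 s.
At the end, for the whole second after the job is handed in: Every pot present stands upright (within 0.15 rad), released and at rest on the white board, its centre over the board; the valve is shut within 0.1 rad and the nozzle cap is up (pressed less than 3 mm) (x of pot_red_c in the frame of board_top between -0.14 and 0.14 m and y of pot_red_c in the frame of board_top between -0.07 and 0.07 m and z of pot_red_c in the frame of board_top between 0.03 and 0.044 m and angle between each of pot_red_c, pot_green_c, pot_orange_c, pot_black_c's own z axis and vertical below 0.15 rad and linear speed of each of pot_red, pot_green, pot_orange, pot_black below 0.03 m/s and contact force between the fingers and pot_red below 0.2 N and x of pot_green_c in the frame of board_top between -0.14 and 0.14 m and y of pot_green_c in the frame of board_top between -0.07 and 0.07 m and z of pot_green_c in the frame of board_top between 0.03 and 0.044 m and contact force between the fingers and pot_green below 0.2 N and x of pot_orange_c in the frame of board_top between -0.14 and 0.14 m and y of pot_orange_c in the frame of board_top between -0.07 and 0.07 m and z of pot_orange_c in the frame of board_top between 0.03 and 0.044 m and contact force between the fingers and pot_orange below 0.2 N and x of pot_black_c in the frame of board_top between -0.14 and 0.14 m and y of pot_black_c in the frame of board_top between -0.07 and 0.07 m and z of pot_black_c in the frame of board_top between 0.03 and 0.044 m and contact force between the fingers and pot_black below 0.2 N and value of joint valve below 0.1 rad and value of joint nozzle below 0.003 m); the robot touches nothing.
It fails at once if the nozzle cap is pressed more than 6 mm while the valve is shut or nearly so (below 0.4 rad) (value of joint nozzle above 0.006 m and value of joint valve below 0.4 rad).
It fails at once if a bystander (bowl, sauce bottle, wrap box) is moved more than 40 mm or tipped (distance of any of bowl, sauce, wrap from where it was at the start of the episode above 0.04 m or angle between any of bowl, sauce, wrap's own z axis and vertical above 0.4 rad).
Of pot_red, pot_green, pot_orange, pot_black only 2 to 3 are there at a start; the rules pass over those that are not, and their reading is None.
At some moment in a run one of pot_red, pot_green, pot_orange, pot_black may be knocked a few centimetres aside while the robot is not near it.
It also fails if it takes over 210 s, if anything falls off the work surface, if the arm or the gripper's body presses on something with over 40 N, if the wrist force passes 120 N, or if a joint passes its speed limit or range.

## Robot

A 6-joint arm with a two-finger parallel gripper is mounted at the origin on the work surface. World frame = base frame: x ahead of the robot, y to its left, z up, the work surface at z = 0. Lengths are in mm, angles in rad, forces in N, time in s.
With the tool pointing down it reaches from about 350 to 875 mm from the base axis. Payload 4.2 kg.
Tool frame: the origin (TCP) lies between the finger pads; the fingertips stand 11 mm ahead of it and the grasp point (between the pads) lies 8 mm behind it; z points along the fingers, y is the line along which they close (so a half turn about z gives the same grasp; the last joint's range is limited). The gripper opens to 85 mm and grips with 20 to 120 N. Pads are 22 mm wide; open, the fingers measure 114 mm over their backs; the gripper's body (76 mm by 85 mm) begins 54 mm behind the grasp point. The pads swing forward as they close: fully open they stand 13 mm farther back than shut.
Start: joints at [-0.951, 0.385, 0.008, 0, -1.194, -0.259], TCP at [220.653, -584.732, 242.312] pointing down, gripper open.
Joint ranges: [-3.14, 3.14], [-1.21, 2.06], [-1.07, 1.41], [-3.16, 2.05], [-2.99, -0.16], [-3.1, 3.1]. Speed limits (rad/s): [2.79, 2.79, 3.14, 3.14, 3.14, 3.14].

## Interface

Orientations are given as a rotation vector (axis times angle).
In Python, from plant import sense, read_camera, camera_params, finish_job, cut_out, mark_of gives the robot as it stands. The module is installed in compiled form; this text tells all that it offers.
- The arm moves only by the tool send_rows, never from a script. Its arguments are lists of equal length, an entry for each row: "fingers": the finger opening in mm, from 0 to 85.4; "translation": the shift along the tool's x, y, z scaled (see below), a list of three; "turn": the turn, a rotation vector about the tool's x, y, z scaled (see below), a list of three. In form: {"fingers": [fingers, ...], "translation": [[x, y, z], ...], "turn": [[ax, ay, az], ...]}. A call has 1 to 12 rows; each row shifts and turns the commanded pose from where the row before left it, along the tool's axes as they then stand; what a row does not reach is not made up. The controller multiplies each number of a shift by 0.04 m and each number of a turn by 0.15 rad. A row lasts 1/10 s, in which the tool goes at most 50 mm and 8.59 degrees, less where a joint would pass 70% of its speed; a pose out of reach is approached as far as the arm can. A call with a number of a shift or a turn outside -1 to 1 is refused whole. A call with a gripper value outside its range is refused whole. The fingers move at their own pace and stop on an object; the grip force is fixed at half the most. Time passes only in rows, so rows that do not move let the fingers close. It gives the time, the measured TCP pose, the force, the opening and the grip force at its end, in the units of the state.
- sense(): the state, without advancing time (a new reading comes with each control period).
- read_camera(name): name is "scene" or "top"; returns (picture, depth): 420x560x3 uint8, red, green, blue; 420x560 float32, mm along the optical axis (not along the pixel's ray), 0 where there is no reading.
- camera_params(name): a dict with "vertical_fov" (degrees; the focal length in pixels is half the picture's height over the tangent of half this angle, whatever the lens; pixels are square), "cx", "cy" (the principal point, pixels), "extrinsics" (4x4, takes a point from world to camera coordinates). Camera axes: x right, y up, looking along -z (the intrinsics and any distortion apply to the point x, -y, -z); pixel columns grow to the right and rows downward; lengths in mm; the calibration is good to about 2 mm. A picture is of the moment at which its call begins. camera_params takes no time and is no camera call.
- finish_job(): hands the job in; it is judged then, once.
Trained networks look in the newest picture that a camera, given by its name, has taken for a name from the list of things; names that differ only in an ending like _2 or _b are one class to them, and where a whole thing is asked for, a point or a joint stands for the part that bears it (a point fixed in the world has none). Each returns a list of dicts, best first, with "confidence" (0 to 1); they miss things now and then, are a little off and sometimes report something else, mostly with a low value. They report only what shows in the picture. A call takes as long as a camera call. They do not tell look-alikes from the thing itself.
- cut_out(thing, camera): "pixels" (420x560 bool, what is visible of it) and "bbox" ([left, top, right, bottom] in pixels, round what is visible of it).
- mark_of(thing, camera): "at" ([column, row] in pixels: a listed point, or the origin of a listed thing).
The state is a dict: "time": time; "joints": joint angles; "joint_velocities": joint speeds; "tau": joint torques, N m; "tcp_pos": TCP position; "tool_rot": TCP orientation; "contact_force": force on the tool from outside, world axes, zero at the start; "moment": the same for the moment, N m; "width": finger opening in mm; "grasp_force": force on a finger pad.
Only numpy, scipy, OpenCV 4.12 (cv2) and the standard library are available. Lean on these libraries where they do the work, as an engineer would, in place of code of your own. Each camera call takes 0.05 s, during which the arm holds its last target. There are 200 camera calls.

## Working session

There is one attempt and no reset: what is moved stays moved. The work goes in short steps, Python scripts to look and compute and a tool call to move; the robot and the scene stay as the last step left them, time stands still between calls to the robot, and variables do not carry over. Pictures are saved under pics/ and viewed, at most 14 in all, crops included, and the job is handed in when it is done.

Besides the shell and the picture viewer there is one more tool, called after "Request:" as name(argument=value, ...) on one line, values as JSON. send_rows: Moves the arm, as the interface text tells. Its arguments: {"type":"object","properties":{"fingers":{"type":"array"},"translation":{"type":"array"},"turn":{"type":"array"}},"required":["fingers","translation","turn"]}

```bash
mkdir -p pics; cat > h.py <<'E'
import numpy as np, cv2
from plant import *
def cam(n):
    p=camera_params(n); f=210/np.tan(np.radians(p["vertical_fov"])/2)
    return f,p["cx"],p["cy"],np.array(p["extrinsics"]),p
def world(n,u,v,d):
    f,cx,cy,E,_=cam(n)
    c=np.array([(u-cx)/f*d,-(v-cy)/f*d,-np.asarray(d)*np.ones_like(u)],float)
    R=E[:3,:3];return R.T@(c-E[:3,3:4]) if c.ndim>1 else R.T@(c-E[:3,3])
def ray(n,u,v,z):
    "point on the pixel ray at height z"
    a=world(n,u,v,500.);b=world(n,u,v,1000.)
    return a+(b-a)*(z-a[2])/(b[2]-a[2])
E
python3 - <<'E'
from h import *
for n in("scene","top"):
    p,d=read_camera(n);cv2.imwrite(f"pics/{n}0.png",p[:,:,::-1]);np.save(f"{n}.npy",d)
    c=camera_params(n);print(n,{k:(np.round(v,3).tolist()) for k,v in c.items()})
    for t in["pot_red_c","pot_green_c","pot_orange_c","pot_black_c","tray_mid","nozzle_top","valve_pivot","board_top","bowl","sauce","wrap"]:
        print(t,[(np.round(r["at"]).tolist(),round(r["confidence"],2)) for r in mark_of(t,n)])
print(sense())
E
```

```text
scene {'vertical_fov': 44.091, 'cx': 281.652, 'cy': 209.264, 'extrinsics': [[0.639, 0.769, -0.011, -371.637], [-0.601, 0.508, 0.617, 249.549], [0.48, -0.388, 0.787, -1638.81], [0.0, 0.0, 0.0, 1.0]]}
pot_red_c [([180.0, 209.0], 0.92), ([186.0, 249.0], 0.7)]
pot_green_c [([236.0, 221.0], 0.94)]
pot_orange_c [([291.0, 256.0], 0.35)]
pot_black_c [([311.0, 168.0], 0.97), ([278.0, 196.0], 0.87), ([253.0, 177.0], 0.72)]
tray_mid [([294.0, 256.0], 0.92)]
nozzle_top [([361.0, 173.0], 0.75)]
valve_pivot [([224.0, 285.0], 0.87)]
board_top [([129.0, 296.0], 0.74)]
bowl []
sauce [([301.0, 331.0], 0.94)]
wrap [([377.0, 274.0], 0.67)]
top {'vertical_fov': 43.123, 'cx': 283.218, 'cy': 211.137, 'extrinsics': [[-0.001, -1.0, 0.01, 6.433], [0.991, 0.0, 0.137, -601.772], [-0.137, 0.01, 0.991, -1280.19], [0.0, 0.0, 0.0, 1.0]]}
pot_red_c [([368.0, 280.0], 0.72), ([345.0, 318.0], 0.6)]
pot_green_c [([309.0, 270.0], 0.96)]
pot_orange_c [([288.0, 201.0], 0.41)]
pot_black_c [([251.0, 266.0], 0.88), ([202.0, 270.0], 0.71)]
tray_mid [([288.0, 201.0], 0.59)]
nozzle_top [([198.0, 186.0], 0.9)]
valve_pivot [([369.0, 202.0], 0.63)]
board_top [([438.0, 267.0], 0.72)]
bowl [([126.0, 266.0], 0.91)]
sauce [([329.0, 143.0], 0.76)]
wrap [([235.0, 137.0], 0.61)]
{'time': 1.2, 'joints': array([-9.51387769e-01,  3.84723210e-01,  7.92256780e-03, -1.66879532e-05,
       -1.19399334e+00, -2.58596287e-01]), 'joint_velocities': array([-0.0006206 ,  0.00058248, -0.00220661,  0.00073094, -0.00034349,
        0.00019831]), 'tau': array([-2.26092998e-04, -3.92093825e+01,  1.88611937e+01,  4.19079244e+00,
       -4.73049840e-04,  9.11344728e-06]), 'tcp_pos': array([ 220.67160741, -584.73698912,  242.30442446]), 'tool_rot': array([-5.63681057e-01,  3.09059437e+00,  7.02781668e-06]), 'contact_force': array([-0.74981092, -0.40631219,  0.8102371 ]), 'moment': array([ 0.05734726, -0.03171437, -0.05388779]), 'grasp_force': 0.0, 'width': 85.41075961528705}
```

```bash
python3 - <<'E'
import cv2
for n,b in(("scene",(70,100,450,380)),("top",(90,100,560,350))):
    i=cv2.imread(f"pics/{n}0.png");l,t,r,o=b
    cv2.imwrite(f"pics/{n}0c.png",cv2.resize(i[t:o,l:r],None,fx=800/(r-l) if n=="top" else 2,fy=800/(r-l) if n=="top" else 2,interpolation=2))
E
```

```text
(no output)
```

View pics/scene0c.png

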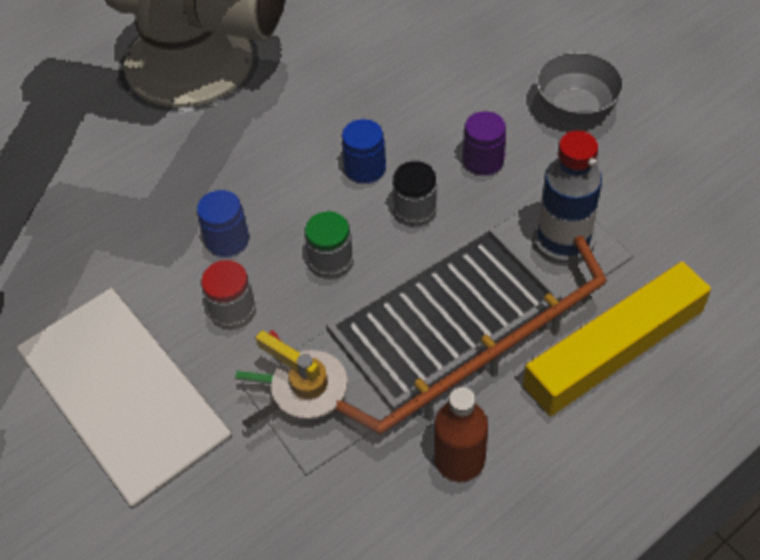

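View pics/top0c.png

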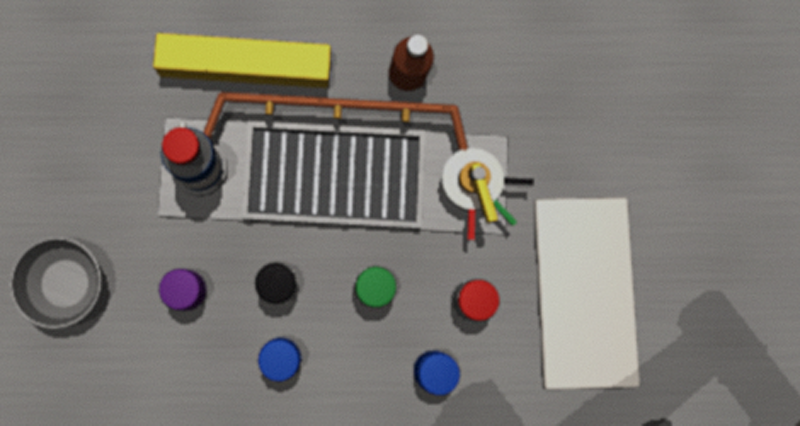

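The scene crop shows:
- **Pots (scene px):** red (184,247), green (234,222), black (277,196). There is no orange.
- **Look-alikes:** blue at (181,211) and (251,175), purple at (312,171).
- **Other red thing:** the nozzle cap at (358,175).
- **Valve:** the handle is slightly open, between red and green.

I choose the red, green and black lidded steel pots. Next I work out their positions.

```bash
cat >> h.py <<'E'
def seg(n,img,box,cond):
    "centroid of pixels in box whose HSV satisfies cond"
    h=cv2.cvtColor(img,cv2.COLOR_RGB2HSV).astype(int);l,t,r,b=box
    s=h[t:b,l:r];m=cond(s[...,0],s[...,1],s[...,2]);k,lab,st,ce=cv2.connectedComponentsWithStats(m.astype(np.uint8))
    if k<2:return None
    i=1+np.argmax(st[1:,4]);return ce[i]+[l,t],st[i,4],(lab==i)
RED=lambda h,s,v:((h<8)|(h>172))&(s>150)&(v>90)
GRN=lambda h,s,v:(abs(h-62)<15)&(s>120)
BLK=lambda h,s,v:(v<45)
YEL=lambda h,s,v:(abs(h-26)<6)&(s>150)&(v>110)
E
python3 - <<'E'
from h import *
d=np.load("top.npy");im=cv2.imread("pics/top0.png")[:,:,::-1].copy()
for nm,box,c,z in[("red",(350,258,395,295),RED,75),("green",(290,250,330,285),GRN,75),("black",(235,250,270,285),BLK,75),("cap",(180,165,215,200),RED,200)]:
    (u,v),a,m=seg("top",im,box,c);print(nm,np.round([u,v]),a,ray("top",u,v,z).round(1),world("top",u,v,d[int(v),int(u)]).round(1))
(u,v),a,m=seg("top",im,(355,190,395,235),YEL)
ys,xs=np.nonzero(m);xs=xs+355;ys=ys+190
P=np.array([ray("top",x,y,100) for x,y in zip(xs,ys)])[:,:2]
r=cv2.minAreaRect(P.astype(np.float32));print("handle",r,cv2.boxPoints(r).round(0).tolist())
def rect(cond,box,z):
    l,t,rr,b=box;h=cv2.cvtColor(im,cv2.COLOR_RGB2HSV).astype(int)[t:b,l:rr]
    m=cond(h[...,0],h[...,1],h[...,2]).astype(np.uint8);m=cv2.morphologyEx(m,cv2.MORPH_CLOSE,np.ones((9,9)));m=cv2.morphologyEx(m,cv2.MORPH_OPEN,np.ones((5,5)))
    k,lab,st,ce=cv2.connectedComponentsWithStats(m);i=1+np.argmax(st[1:,4]);ys,xs=np.nonzero(lab==i)
    P=np.array([ray("top",x+l,y+t,z) for x,y in zip(xs,ys)])[:,:2]
    return cv2.minAreaRect(P.astype(np.float32))
print("board",rect(lambda h,s,v:(v>170)&(s<40),(395,205,480,335),12))
print("tray dark",rect(lambda h,s,v:(v<80),(232,170,342,240),10))
(u,v),a,m=seg("top",im,(350,188,390,225),lambda h,s,v:(v>150)&(s<50))
ys,xs=np.nonzero(m);P=np.array([ray("top",x+350,y+188,50) for x,y in zip(xs,ys)])[:,:2]
print("disc",cv2.minEnclosingCircle(P.astype(np.float32)))
for t,z in(("tray_mid",10),("nozzle_top",200),("valve_pivot",88),("board_top",12),("bowl",0),("sauce",0),("wrap",0)):
    for n in("top","scene"):
        q=mark_of(t,n)
        if q:print(t,n,ray(n,*q[0]["at"],z).round(0))
E
```

```text
red [371. 276.] 434 [ 441.2 -202.3   75. ] [ 441.2 -202.3   75.1]
green [310. 268.] 427 [459.3 -57.8  75. ] [459.4 -57.8  74.2]
black [252. 267.] 453 [463.6  82.   75. ] [463.7  82.1  72.3]
cap [196. 185.] 341 [637.7 200.3 200. ] [637.8 200.3 199.9]
handle ((578.6311645507812, -212.51470947265625), (59.594764709472656, 14.233283996582031), 14.939117431640625) [[548.0, -213.0], [552.0, -227.0], [609.0, -212.0], [606.0, -198.0]]Traceback (most recent call last):
  File "<stdin>", line 15, in <module>
  File "<stdin>", line 13, in rect
  File "h.py", line 12, in ray
    a=world(n,u,v,500.);b=world(n,u,v,1000.)
  File "h.py", line 7, in world
    f,cx,cy,E,_=cam(n)
                ~~~^^^
  File "h.py", line 4, in cam
    p=camera_params(n); f=210/np.tan(np.radians(p["vertical_fov"])/2)
ValueError: time passes only in moves, steps and waits
```

```bash
sed -i 's/^def cam/import functools\n@functools.cache\ndef cam/' h.py
python3 - <<'E'
from h import *
im=cv2.imread("pics/top0.png")[:,:,::-1].copy()
def rect(cond,box,z):
    l,t,rr,b=box;h=cv2.cvtColor(im,cv2.COLOR_RGB2HSV).astype(int)[t:b,l:rr]
    m=cond(h[...,0],h[...,1],h[...,2]).astype(np.uint8);m=cv2.morphologyEx(m,cv2.MORPH_CLOSE,np.ones((9,9)));m=cv2.morphologyEx(m,cv2.MORPH_OPEN,np.ones((5,5)))
    k,lab,st,ce=cv2.connectedComponentsWithStats(m);i=1+np.argmax(st[1:,4]);ys,xs=np.nonzero(lab==i)
    P=np.array([ray("top",x+l,y+t,z) for x,y in zip(xs,ys)])[:,:2]
    return cv2.minAreaRect(P.astype(np.float32))
print("board",rect(lambda h,s,v:(v>170)&(s<40),(395,205,480,335),12))
print("tray dark",rect(lambda h,s,v:(v<80),(232,170,342,240),10))
(u,v),a,m=seg("top",im,(350,188,390,225),lambda h,s,v:(v>150)&(s<50))
ys,xs=np.nonzero(m);P=np.array([ray("top",x+350,y+188,50) for x,y in zip(xs,ys)])[:,:2]
print("disc",cv2.minEnclosingCircle(P.astype(np.float32)))
for t,z in(("tray_mid",10),("nozzle_top",200),("valve_pivot",88),("board_top",12),("bowl",0),("sauce",0),("wrap",0)):
    for n in("top","scene"):
        q=mark_of(t,n)
        if q:print(t,n,ray(n,*q[0]["at"],z).round(0))
E
```

```text
board ((454.488037109375, -373.1753845214844), (275.18878173828125, 135.79888916015625), 1.1644195318222046)
tray dark ((634.3688354492188, -2.3263702392578125), (267.7082214355469, 182.81329345703125), 84.72811126708984)
disc ((623.853515625, -206.0337371826172), 57.87859344482422)
tray_mid top [633.  -5.  10.]
tray_mid scene [626.   3.  10.]
nozzle_top top [637. 196. 200.]
nozzle_top scene [644. 199. 200.]
valve_pivot top [ 618. -201.   88.]
valve_pivot scene [ 621. -204.   88.]
board_top top [ 465. -383.   12.]
board_top scene [ 457. -379.   12.]
bowl top [468. 402.   0.]
sauce top [ 788. -114.    0.]
sauce scene [ 792. -115.    0.]
wrap top [804. 131.   0.]
wrap scene [799. 133.   0.]
```

Request:
send_rows(fingers=[80,80,80,80,80,80,80,80,80], translation=[[0,0,0],[0,0,0],[0,0,0],[0,0,0],[0,0,0],[0,0,0],[0,0,0],[0,0,0],[0,0,0]], turn=[[0,0,-0.896],[0,0,-0.896],[0,0,-0.896],[0,0,-0.896],[0,0,-0.896],[0,0,-0.896],[0,0,-0.896],[0,0,-0.896],[0,0,-0.896]])

```text
time: 2.8
tcp_pos: [220.7, -584.7, 242.3]
tool_rot: [2.227, -2.216, 0.0]
contact_force: [0.4, 0.9, -0.1]
width: 80.4
grasp_force: 0.0
```

Request:
send_rows(fingers=[80,80,80,80,80,80,80,80,80,80,80,80], translation=[[-0.797,-0.459,0.192],[-0.797,-0.459,0.192],[-0.797,-0.459,0.192],[-0.797,-0.459,0.192],[-0.797,-0.459,0.192],[-0.797,-0.459,0.192],[-0.797,-0.459,0.192],[-0.797,-0.459,0.192],[-0.797,-0.459,0.192],[-0.797,-0.459,0.192],[-0.797,-0.459,0.192],[-0.797,-0.459,0.192]], turn=[[0,0,0],[0,0,0],[0,0,0],[0,0,0],[0,0,0],[0,0,0],[0,0,0],[0,0,0],[0,0,0],[0,0,0],[0,0,0],[0,0,0]])

```text
time: 4.0
tcp_pos: [441.9, -200.9, 150.2]
tool_rot: [-2.221, 2.221, -0.001]
contact_force: [0.4, -0.1, 0.1]
width: 80.1
grasp_force: 0.0
```

```bash
cat >> h.py <<'E'
def look(name=None,boxes=None):
    im,d=read_camera("scene")
    if name:cv2.imwrite(f"pics/{name}.png",im[:,:,::-1])
    return im
def pots():
    "lid tops seen by the scene camera"
    im,_=read_camera("scene")
    for nm,c in(("red",RED),("green",GRN),("black",BLK)):
        for r in cut_out(f"pot_{nm}_c","scene"):
            l,t,rr,b=[int(x) for x in r["bbox"]];s=seg("scene",im,(max(l-2,0),max(t-2,0),rr+3,b+3),c)
            if s and s[1]>60 and r["confidence"]>.3:print(nm,round(r["confidence"],2),np.round(s[0]),s[1],"z75",ray("scene",*s[0],75).round(0)[:2],"z85",ray("scene",*s[0],85).round(0)[:2])
E
python3 -c "
from h import *
s=sense();print(s['joints'].round(2),s['tcp_pos'].round(1),s['tool_rot']);pots()"
```

```text
[-0.09  0.24 -0.46  0.   -0.87  0.09] [ 441.9 -200.9  150.2] [-2.22088800e+00  2.22130791e+00 -1.21488027e-03]
red 0.76 [176. 243.] 92 z75 [ 444. -223.] z85 [ 451. -225.]
green 0.6 [233. 215.] 318 z75 [463. -63.] z85 [470. -67.]
black 0.78 [276. 190.] 314 z75 [471.  74.] z85 [478.  68.]
```

Request:
send_rows(fingers=[80,80,80,80,80,80,50,50,50,50,50,50], translation=[[0.035,0.018,0.49],[0,0,0.49],[0,0,0.49],[0,0,0.49],[0,0,0.49],[0,0,0.49],[0,0,0],[0,0,0],[0,0,0],[0,0,0],[0,0,0],[0,0,0]], turn=[[0,0,0],[0,0,0],[0,0,0],[0,0,0],[0,0,0],[0,0,0],[0,0,0],[0,0,0],[0,0,0],[0,0,0],[0,0,0],[0,0,0]])

```text
time: 5.4
tcp_pos: [440.5, -203.7, 32.9]
tool_rot: [-2.221, 2.222, -0.001]
contact_force: [0.6, -0.3, -1.6]
width: 58.9
grasp_force: 64.4
```

Request:
send_rows(fingers=[50,50,50,50,50,50,50,50,50,50,50,50], translation=[[0,0,-0.6],[0,0,-0.6],[0,0,-0.6],[0,0,-0.6],[-0.435,-0.659,0],[-0.435,-0.659,0],[-0.435,-0.659,0],[-0.435,-0.659,0],[-0.435,-0.659,0],[-0.435,-0.659,0],[-0.435,-0.659,0],[0,0,0]], turn=[[0,0,0],[0,0,0],[0,0,0],[0,0,0],[0,0,0],[0,0,0],[0,0,0],[0,0,0],[0,0,0],[0,0,0],[0,0,0],[0,0,0]])

```text
time: 6.6
tcp_pos: [628.0, -79.8, 128.1]
tool_rot: [-2.223, 2.218, -0.002]
contact_force: [-0.5, -0.3, -1.3]
width: 59.0
grasp_force: 65.0
```

Request:
send_rows(fingers=[50,50,50,50,50,50,78,78,78,78,78,78], translation=[[0,0.05,0.42],[0,0,0.42],[0,0,0.42],[0,0,0.42],[0,0,0.42],[0,0,0],[0,0,0],[0,0,0],[0,0,0],[0,0,-0.7],[0,0,-1],[0,0,-1]], turn=[[0,0,0],[0,0,0],[0,0,0],[0,0,0],[0,0,0],[0,0,0],[0,0,0],[0,0,0],[0,0,0],[0,0,0],[0,0,0],[0,0,0]])

```text
time: 7.8
tcp_pos: [622.7, -82.0, 154.1]
tool_rot: [2.221, -2.221, -0.0]
contact_force: [0.6, 0.3, 0.1]
width: 77.7
grasp_force: 0.0
```

```bash
python3 -c "
from h import *
pots();im=look();cv2.imwrite('pics/s1.png',cv2.resize(im[120:340,80:440,::-1],None,fx=2,fy=2));print(sense()['tcp_pos'])"
```

```text
red 0.73 [261. 263.] 85 z75 [622. -98.] z85 [ 628. -102.]
green 0.87 [233. 215.] 310 z75 [463. -63.] z85 [470. -67.]
black 0.86 [304. 177.] 65 z75 [482. 162.] z85 [489. 156.]
black 0.7 [282. 197.] 277 z75 [498.  71.] z85 [504.  66.]
[622.55022879 -81.83442145 152.87926651]
```

View pics/s1.png

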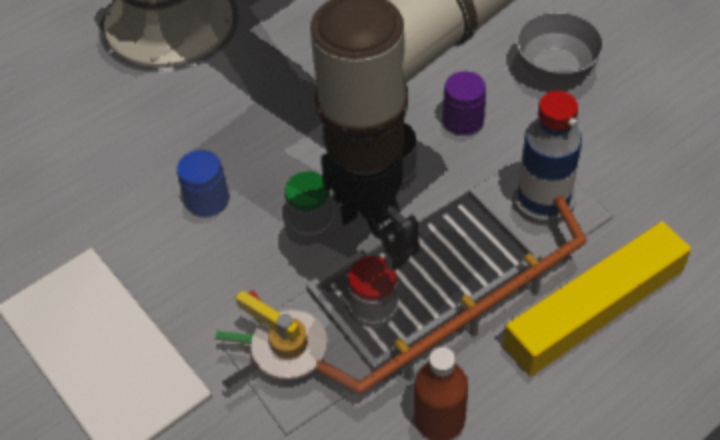

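Red stands in the tray at about (266,262); green is at (232,215) and the black lid is partly hidden by the arm. Next is green.

Request:
send_rows(fingers=[78,78,78,78,78,78,78,78,78,78,78,78], translation=[[-0.12,0.818,0],[-0.12,0.818,0],[-0.12,0.818,0],[-0.12,0.818,0],[-0.12,0.818,0],[0,0,0],[0,0,0.5],[0,0,0.5],[0,0,0.5],[0,0,0.5],[0,0,0.5],[0,0,0.5]], turn=[[0,0,0],[0,0,0],[0,0,0],[0,0,0],[0,0,0],[0,0,0],[0,0,0],[0,0,0],[0,0,0],[0,0,0],[0,0,0],[0,0,0]])

```text
time: 9.25
tcp_pos: [459.2, -58.1, 30.9]
tool_rot: [2.22, -2.221, -0.001]
contact_force: [0.8, 0.8, 0.7]
width: 77.9
grasp_force: 0.0
```

Request:
send_rows(fingers=[50,50,50,50,50,50,50,50,50,50], translation=[[0,0,0],[0,0,0],[0,0,0],[0,0,0],[0,0,0],[0,0,0],[0,0,-0.6],[0,0,-0.6],[0,0,-0.6],[0,0,-0.6]], turn=[[0,0,0],[0,0,0],[0,0,0],[0,0,0],[0,0,0],[0,0,0],[0,0,0],[0,0,0],[0,0,0],[0,0,0]])

```text
time: 10.25
tcp_pos: [459.0, -57.9, 129.7]
tool_rot: [-2.221, 2.222, 0.0]
contact_force: [-0.8, 0.6, -2.1]
width: 59.2
grasp_force: 65.1
```

Request:
send_rows(fingers=[50,50,50,50,50,50,50,50,50], translation=[[-0.2,-0.607,0],[-0.2,-0.607,0],[-0.2,-0.607,0],[-0.2,-0.607,0],[-0.2,-0.607,0],[-0.2,-0.607,0],[-0.2,-0.607,0],[0,0,0],[0,0,0]], turn=[[0,0,0],[0,0,0],[0,0,0],[0,0,0],[0,0,0],[0,0,0],[0,0,0],[0,0,0],[0,0,0]])

```text
time: 11.15
tcp_pos: [628.9, -1.8, 127.8]
tool_rot: [2.22, -2.221, -0.002]
contact_force: [-0.4, -0.2, -2.7]
width: 58.8
grasp_force: 65.2
```

Request:
send_rows(fingers=[50,50,50,50,50,50,78,78,78,78,78,78], translation=[[0,0,0.426],[0,0,0.426],[0,0,0.426],[0,0,0.426],[0,0,0.426],[0,0,0],[0,0,0],[0,0,0],[0,0,0],[0,0,-0.7],[0,0,-1],[0,0,-1]], turn=[[0,0,0],[0,0,0],[0,0,0],[0,0,0],[0,0,0],[0,0,0],[0,0,0],[0,0,0],[0,0,0],[0,0,0],[0,0,0],[0,0,0]])

```text
time: 12.35
tcp_pos: [629.0, -2.1, 152.8]
tool_rot: [2.221, -2.221, -0.0]
contact_force: [0.4, 1.1, -0.1]
width: 78.2
grasp_force: 0.0
```

```bash
python3 -c "
from h import *
p,_=read_camera('top');print(cut_out('pot_black_c','top') and [(r['bbox'],round(r['confidence'],2)) for r in cut_out('pot_black_c','top')])
cv2.imwrite('pics/t2.png',cv2.resize(p[130:340,150:430,::-1],None,fx=2,fy=2));print(sense()['tcp_pos']);pots()
for u,v in((252,267),):print(ray('top',u,v,75))"
```

```text
[([242.2, 255.8, 267.4, 282.8], 0.65), ([252.6, 298.3, 269.1, 320.0], 0.65)]
[631.31886767  -1.60917298 155.87490905]
red 0.89 [266. 258.] 374 z75 [619. -80.] z85 [624. -84.]
green 0.85 [293. 243.] 304 z75 [630.  -2.] z85 [635.  -7.]
black 0.77 [273. 199.] 448 z75 [489.  49.] z85 [495.  44.]
black 0.65 [312. 176.] 329 z75 [495. 182.] z85 [501. 176.]
[462.48581868  81.25405623  75.        ]
```

View pics/t2.png

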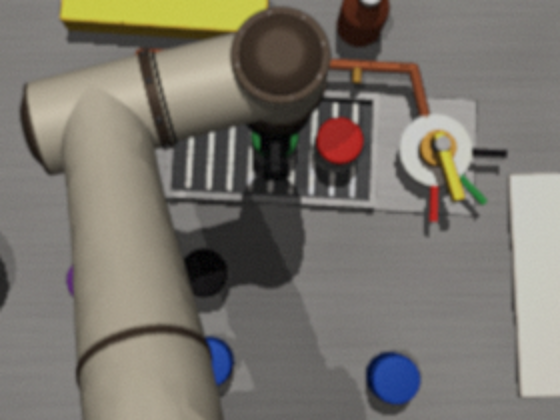

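Red (at 320,200 in the full top picture) and green are standing in the tray, and black is still at (252,266). Next is black.

Request:
send_rows(fingers=[82,82,82,82,82,82,82,82,82,82,82,82], translation=[[-0.42,0.83,0],[-0.42,0.83,0],[-0.42,0.83,0],[-0.42,0.83,0],[-0.42,0.83,0],[0,0,0],[0,0,0.496],[0,0,0.496],[0,0,0.496],[0,0,0.496],[0,0,0.496],[0,0,0.496]], turn=[[0,0,0],[0,0,0],[0,0,0],[0,0,0],[0,0,0],[0,0,0],[0,0,0],[0,0,0],[0,0,0],[0,0,0],[0,0,0],[0,0,0]])

```text
time: 13.9
tcp_pos: [463.5, 81.7, 30.7]
tool_rot: [2.22, -2.221, -0.0]
contact_force: [-0.6, -0.2, -0.1]
width: 81.6
grasp_force: 0.0
```

Request:
send_rows(fingers=[50,50,50,50,50,50,50,50,50,50,50], translation=[[0,0,0],[0,0,0],[0,0,0],[0,0,0],[0,0,0],[0,0,0],[0,0,-0.6],[0,0,-0.6],[0,0,-0.6],[0,0,-0.6],[0,0,0]], turn=[[0,0,0],[0,0,0],[0,0,0],[0,0,0],[0,0,0],[0,0,0],[0,0,0],[0,0,0],[0,0,0],[0,0,0],[0,0,0]])

```text
time: 15.0
tcp_pos: [465.4, 83.1, 131.5]
tool_rot: [-2.216, 2.216, -0.004]
contact_force: [1.0, 1.0, -2.1]
width: 58.6
grasp_force: 65.2
```

Request:
send_rows(fingers=[50,50,50,50,50,50,50,50,50], translation=[[0.014,-0.607,0],[0.014,-0.607,0],[0.014,-0.607,0],[0.014,-0.607,0],[0.014,-0.607,0],[0.014,-0.607,0],[0.014,-0.607,0],[0,0,0],[0,0,0]], turn=[[0,0,0],[0,0,0],[0,0,0],[0,0,0],[0,0,0],[0,0,0],[0,0,0],[0,0,0],[0,0,0]])

```text
time: 15.9
tcp_pos: [632.4, 77.8, 126.2]
tool_rot: [2.218, -2.221, -0.003]
contact_force: [-0.1, 0.1, -1.8]
width: 58.7
grasp_force: 65.3
```

Request:
send_rows(fingers=[50,50,50,50,50,50,78,78,78,78,78,78], translation=[[0,0,0.426],[0,0,0.426],[0,0,0.426],[0,0,0.426],[0,0,0.426],[0,0,0],[0,0,0],[0,0,0],[0,0,0],[0,0,-0.7],[0,0,-1],[0,0,-1]], turn=[[0,0,0],[0,0,0],[0,0,0],[0,0,0],[0,0,0],[0,0,0],[0,0,0],[0,0,0],[0,0,0],[0,0,0],[0,0,0],[0,0,0]])

```text
time: 17.1
tcp_pos: [633.0, 77.9, 152.3]
tool_rot: [2.22, -2.221, -0.0]
contact_force: [1.2, 0.1, 0.4]
width: 78.0
grasp_force: 0.0
```

Request:
send_rows(fingers=[0,0,0,0,0,0,0,0,0,0], translation=[[0.791,0.244,0],[0.791,0.244,0],[0.791,0.244,0],[0.791,0.244,0],[0.791,0.244,0],[0.791,0.244,0],[0.791,0.244,0],[0.791,0.244,0],[0,0,0],[0,0,0]], turn=[[0,0,0],[0,0,0],[0,0,0],[0,0,0],[0,0,0],[0,0,0],[0,0,0],[0,0,0],[0,0,0],[0,0,0]])

```text
time: 18.1
tcp_pos: [555.0, -175.5, 151.5]
tool_rot: [-2.219, 2.223, -0.001]
contact_force: [0.6, 0.0, 0.6]
width: -0.1
grasp_force: 0.0
```

```bash
cat >> h.py <<'E'
def valve(n="scene",box=(180,255,250,310)):
    im,_=read_camera(n);s=seg(n,im,box,YEL)
    if s is None:return
    ys,xs=np.nonzero(s[2]);P=np.array([ray(n,x+box[0],y+box[1],100) for x,y in zip(xs,ys)])[:,:2].astype(np.float32)
    vx,vy,x,y=cv2.fitLine(P,cv2.DIST_L2,0,.01,.01).ravel()
    if vx>0:vx,vy=-vx,-vy
    t=(P-[x,y])@[vx,vy];print(n,"px",s[1],"phi",round(float(np.arctan2(-vy,-vx)),3),"valve~",round(float(np.arctan2(-vy,-vx))+.047,3),"tip",np.round([x+vx*t.max(),y+vy*t.max()]))
    return im
E
python3 -c "
from h import *
valve('top',(350,185,400,240));im=valve();pots();print(sense()['tcp_pos'])
cv2.imwrite('pics/s3.png',cv2.resize(im[120:340,80:440,::-1],None,fx=2,fy=2))"
```

```text
scene px 124 phi 0.29 valve~ 0.337 tip [ 552. -224.]
red 0.73 [266. 258.] 371 z75 [620. -80.] z85 [625. -84.]
green 0.66 [293. 242.] 362 z75 [627.  -1.] z85 [632.  -6.]
black 0.95 [318. 226.] 367 z75 [631.  79.] z85 [636.  74.]
[ 555.50039084 -174.08455174  151.12200465]
```

View pics/s3.png

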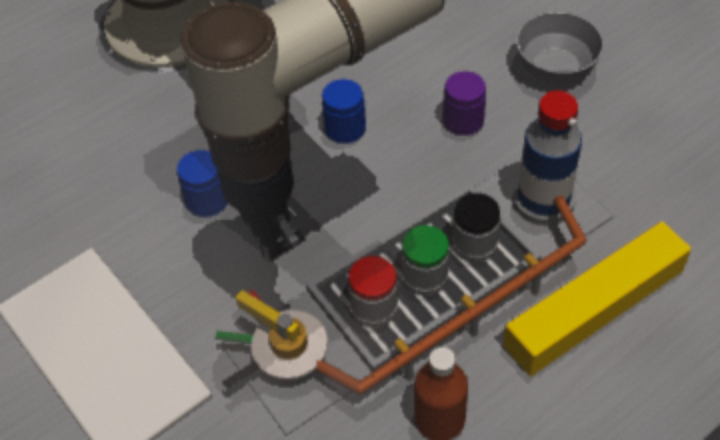

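All three pots stand in the tray (scene px: red 266,258; green 293,242; black 318,226). The handle reads about 0.33 rad. Next I lower the closed fingers on the +y side of the handle and push it.

Request:
send_rows(fingers=[0,0,0,0,0,0,0,0,0,0,0], translation=[[0,-0.17,0.5],[0,0,0.5],[0,0,0.5],[0,0,0],[0.15,0,0],[0.15,0,0],[0.15,0,0],[0.15,0,0],[0.15,0,0],[0.15,0,0],[0,0,0]], turn=[[0,0,0],[0,0,0],[0,0,0],[0,0,0],[0,0,0],[0,0,0],[0,0,0],[0,0,0],[0,0,0],[0,0,0],[0,0,0]])

```text
time: 19.5
tcp_pos: [561.8, -211.7, 91.2]
tool_rot: [2.22, -2.222, 0.0]
contact_force: [0.2, -1.1, -0.2]
width: -0.1
grasp_force: 0.0
```

```bash
python3 -c "
from h import *
im=valve();print(sense()['tcp_pos'])"
```

```text
scene px 65 phi 0.441 valve~ 0.488 tip [ 557. -239.]
[ 561.6079073  -211.65931615   91.04506444]
```

Request:
send_rows(fingers=[0,0,0], translation=[[0.12,0,0],[0.12,0,0],[0,0,0]], turn=[[0,0,0],[0,0,0],[0,0,0]])

```text
time: 19.85
tcp_pos: [561.6, -220.9, 90.8]
tool_rot: [2.22, -2.222, -0.001]
contact_force: [-0.6, 2.4, -1.2]
width: 0.1
grasp_force: 1.0
```

```bash
python3 -c "
from h import *
im=valve();print(sense()['tcp_pos']);cv2.imwrite('pics/s4.png',cv2.resize(im[220:330,170:290,::-1],None,fx=5,fy=5,interpolation=2))"
```

```text
scene px 57 phi 0.558 valve~ 0.605 tip [ 563. -248.]
[ 561.58027008 -220.86844272   90.83001126]
```

View pics/s4.png

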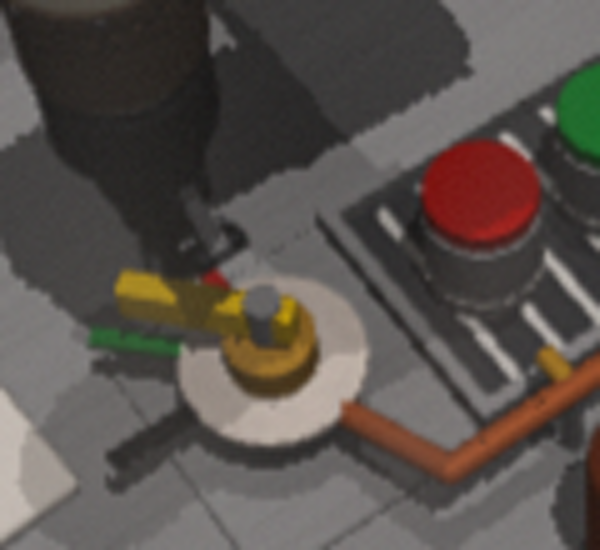

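The handle is nearly over the green mark (tip at scene px 196,277). I back off to measure it unobstructed.

Request:
send_rows(fingers=[0,0,0,0,0,0,0,0], translation=[[-0.5,0,0],[-0.5,0,0],[0,0,-1],[0,0,-1],[-0.9,0,-0.3],[-0.9,0,-0.3],[-0.9,0,-0.3],[0,0,0]], turn=[[0,0,0],[0,0,0],[0,0,0],[0,0,0],[0,0,0],[0,0,0],[0,0,0],[0,0,0]])

```text
time: 20.7
tcp_pos: [563.3, -70.1, 209.6]
tool_rot: [-2.224, 2.215, -0.006]
contact_force: [0.7, 0.5, -0.1]
width: 0.2
grasp_force: 0.0
```

```bash
python3 -c "
from h import *
valve();im=valve('top',(350,185,400,240));print(sense()['tcp_pos']);cv2.imwrite('pics/t5.png',cv2.resize(im[160:270,330:430,::-1],None,fx=5,fy=5,interpolation=2))"
```

```text
scene px 131 phi 0.673 valve~ 0.72 tip [ 564. -248.]
top px 133 phi 0.688 valve~ 0.735 tip [ 563. -245.]
[562.09759041 -72.36593268 207.53049905]
```

View pics/t5.png

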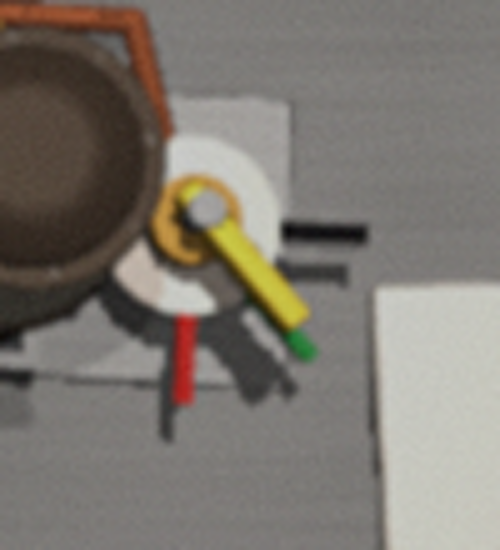

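The top view shows the handle lying over the green mark, at about 0.73 rad from both cameras, which is inside the band. Next is the nozzle.

Request:
send_rows(fingers=[0,0,0,0,0,0,0,0,0,0,0], translation=[[0,0,-0.4],[0,0,-0.4],[-0.85,-0.2375,0],[-0.85,-0.2375,0],[-0.85,-0.2375,0],[-0.85,-0.2375,0],[-0.85,-0.2375,0],[-0.85,-0.2375,0],[-0.85,-0.2375,0],[-0.85,-0.2375,0],[0,0,0]], turn=[[0,0,0],[0,0,0],[0,0,0],[0,0,0],[0,0,0],[0,0,0],[0,0,0],[0,0,0],[0,0,0],[0,0,0],[0,0,0]])

```text
time: 21.9
tcp_pos: [639.2, 201.4, 237.0]
tool_rot: [2.222, -2.219, -0.0]
contact_force: [0.0, -0.6, -1.4]
width: -0.4
grasp_force: 0.0
```

```bash
python3 -c "
from h import *
valve();pots();s=sense();print(s['tcp_pos'],s['contact_force'])"
```

```text
scene px 131 phi 0.673 valve~ 0.72 tip [ 564. -248.]
red 0.88 [266. 258.] 375 z75 [619. -80.] z85 [625. -84.]
black 0.64 [313. 176.] 503 z75 [495. 182.] z85 [502. 176.]
[638.13100256 197.68501099 238.88496272] [-0.09751053 -0.39473331  0.33096176]
```

Request:
send_rows(fingers=[0,0,0,0,0,0,0], translation=[[0,0,0.32],[0,0,0.32],[0,0,0],[0,0,0.1],[0,0,0.1],[0,0,0.1],[0,0,0]], turn=[[0,0,0],[0,0,0],[0,0,0],[0,0,0],[0,0,0],[0,0,0],[0,0,0]])

```text
time: 22.85
tcp_pos: [638.0, 198.8, 202.4]
tool_rot: [2.221, -2.221, 0.001]
contact_force: [-3.0, -3.0, 6.6]
width: -0.0
grasp_force: 3.3
```

Request:
send_rows(fingers=[0,0,0], translation=[[0,0,0.085],[0,0,0],[0,0,0]], turn=[[0,0,0],[0,0,0],[0,0,0]])

```text
time: 23.15
tcp_pos: [638.0, 198.9, 200.0]
tool_rot: [2.221, -2.221, 0.002]
contact_force: [-3.7, -2.4, 7.8]
width: -0.0
grasp_force: 3.9
```

Request:
send_rows(fingers=[0,0,0], translation=[[0,0,0.04],[0,0,0],[0,0,0]], turn=[[0,0,0],[0,0,0],[0,0,0]])

```text
time: 23.45
tcp_pos: [638.0, 198.9, 199.1]
tool_rot: [-2.221, 2.221, -0.002]
contact_force: [-4.3, -1.1, 9.9]
width: -0.1
grasp_force: 4.9
```

Request:
send_rows(fingers=[0,0,0,0,0,0,0,0,0,0,0,0], translation=[[0,0,-0.5],[0,0,-0.5],[0,0,0],[0.9,0.17,0],[0.9,0.17,0],[0.9,0.17,0],[0.9,0.17,0],[0.9,0.17,0],[0.9,0.17,0],[0.9,0.17,0],[0.9,0.17,0],[0,0,0]], turn=[[0,0,0],[0,0,0],[0,0,0],[0,0,0],[0,0,0],[0,0,0],[0,0,0],[0,0,0],[0,0,0],[0,0,0],[0,0,0],[0,0,0]])

```text
time: 24.65
tcp_pos: [582.3, -91.6, 235.4]
tool_rot: [2.215, -2.226, -0.002]
contact_force: [-1.2, -0.2, -0.2]
width: -0.2
grasp_force: 0.0
```

```bash
python3 -c "
from h import *
im=valve();pots();s=sense();print(s['tcp_pos'],s['contact_force'])
cv2.imwrite('pics/s6.png',cv2.resize(im[120:340,80:440,::-1],None,fx=2,fy=2))"
```

```text
scene px 131 phi 0.673 valve~ 0.72 tip [ 564. -248.]
red 0.59 [359. 172.] 220 z75 [567. 288.] z85 [573. 281.]
red 0.57 [266. 258.] 370 z75 [620. -80.] z85 [625. -84.]
green 0.88 [293. 242.] 361 z75 [627.  -2.] z85 [632.  -6.]
black 0.9 [318. 226.] 367 z75 [631.  79.] z85 [636.  74.]
[583.83701132 -87.52937    236.00610282] [0.52936912 0.63836394 0.41756538]
```

View pics/s6.png

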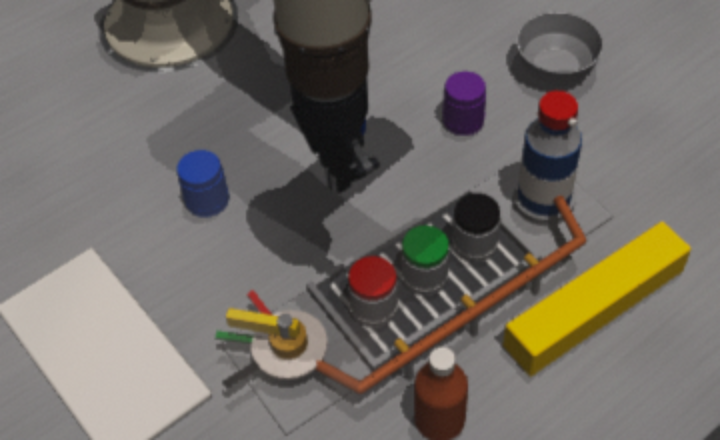

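The cap at (358,173) is back up, the three pots are still standing, and the handle is at half. Now I shut the valve from its -y side.

Request:
send_rows(fingers=[0,0,0,0,0,0,0,0,0,0,0,0], translation=[[0.8,0.08,0],[0.8,0.08,0],[0.8,0.08,0],[0.8,0.08,0],[0.8,0.08,0],[0.8,0.08,0],[0,0,0],[0,0,0.9],[0,0,0.9],[0,0,0.9],[0,0,0.9],[0,0,0]], turn=[[0,0,0],[0,0,0],[0,0,0],[0,0,0],[0,0,0],[0,0,0],[0,0,0],[0,0,0],[0,0,0],[0,0,0],[0,0,0],[0,0,0]])

```text
time: 26.1
tcp_pos: [561.2, -277.9, 86.9]
tool_rot: [2.218, -2.217, -0.017]
contact_force: [-1.1, 0.5, 0.2]
width: -0.1
grasp_force: 0.0
```

Request:
send_rows(fingers=[0,0,0,0,0,0,0,0,0], translation=[[-0.2,0,0],[-0.2,0,0],[-0.2,0,0],[-0.2,0,0],[-0.2,0,0],[-0.2,0,0],[-0.1,0,0],[-0.1,0,0],[0,0,0]], turn=[[0,0,0],[0,0,0],[0,0,0],[0,0,0],[0,0,0],[0,0,0],[0,0,0],[0,0,0],[0,0,0]])

```text
time: 27.0
tcp_pos: [565.0, -223.6, 92.9]
tool_rot: [-2.221, 2.22, -0.001]
contact_force: [0.3, -0.7, 0.2]
width: 0.0
grasp_force: 0.2
```

```bash
python3 -c "
from h import *
im=valve();s=sense();print(s['tcp_pos'],s['contact_force'])"
```

```text
scene px 36 phi -0.093 valve~ -0.046 tip [ 588. -205.]
[ 564.83775178 -223.65513913   92.4971889 ] [ 0.79330193 -0.09919848  0.09524007]
```

Mostly occluded now, so I creep on until the stop is felt.

Request:
send_rows(fingers=[0,0,0], translation=[[-0.06,0,0],[-0.06,0,0],[0,0,0]], turn=[[0,0,0],[0,0,0],[0,0,0]])

```text
time: 27.35
tcp_pos: [564.3, -219.7, 92.4]
tool_rot: [2.221, -2.222, -0.0]
contact_force: [-0.8, -3.1, 0.8]
width: -0.0
grasp_force: 1.3
```

Request:
send_rows(fingers=[0,0], translation=[[-0.06,0,0],[0,0,0]], turn=[[0,0,0],[0,0,0]])

```text
time: 27.55
tcp_pos: [564.3, -219.4, 92.5]
tool_rot: [2.219, -2.221, 0.003]
contact_force: [0.1, -9.9, -0.8]
width: -0.3
grasp_force: 5.3
```

Request:
send_rows(fingers=[0,0,0,0,80,80,80], translation=[[0.4,0,0],[0.6,0,0],[0,0,-0.9],[0,0,-0.9],[0.9,0.3,0],[0.5,0.3,0],[0,0,0]], turn=[[0,0,0],[0,0,0],[0,0,0],[0,0,0],[0,0,0],[0,0,0],[0,0,0]])

```text
time: 28.25
tcp_pos: [539.0, -315.2, 164.3]
tool_rot: [-2.216, 2.225, 0.001]
contact_force: [-0.1, 0.4, 0.3]
width: 42.9
grasp_force: 0.0
```

```bash
python3 -c "
from h import *
valve('top',(350,185,400,240));im=valve();pots();s=sense();print(s['tcp_pos'],s['contact_force'])
t,d=read_camera('top')
for z,b,c in((85,(300,180,345,220),RED),(85,(270,180,310,220),GRN)):
  q=seg('top',t,b,c);print(q and ray('top',*q[0],z).round(1))
cv2.imwrite('pics/t7.png',cv2.resize(t[130:340,200:500,::-1],None,fx=2,fy=2))"
```

```text
scene px 118 phi -0.061 valve~ -0.014 tip [ 548. -201.]
red 0.76 [266. 258.] 376 z75 [619. -80.] z85 [625. -84.]
black 0.77 [322. 232.] 437 z75 [651.  74.] z85 [655.  69.]
[ 540.76996061 -312.56936262  164.24414517] [-0.09077345  0.59604493 -0.25560982]
[623.2 -80.6  85. ]
[628.6  -2.5  85. ]
```

View pics/t7.png

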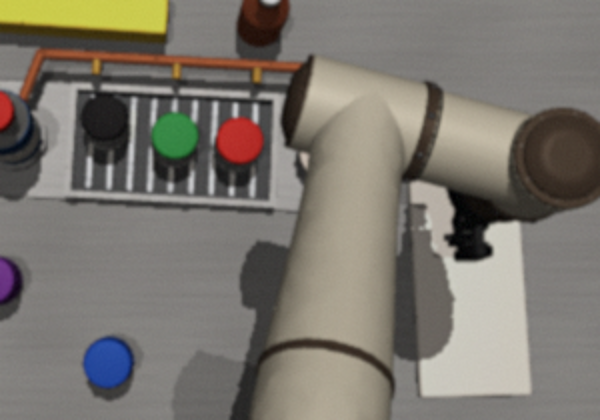

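The valve is shut, at about 0 rad, with the handle over the red mark. Black was nudged a little towards the pipe, to top px (252,188), but it still stands in the tray. Next I move red out to the board.

Request:
send_rows(fingers=[80,80,80,80,80,80,80,80,80], translation=[[-0.83,-0.294,0],[-0.83,-0.294,0],[-0.83,-0.294,0],[-0.83,-0.294,0],[-0.83,-0.294,0],[-0.83,-0.294,0],[-0.83,-0.294,0],[0,0,0],[0,0,0]], turn=[[0,0,0],[0,0,0],[0,0,0],[0,0,0],[0,0,0],[0,0,0],[0,0,0],[0,0,0],[0,0,0]])

```text
time: 29.5
tcp_pos: [622.8, -79.7, 164.3]
tool_rot: [2.223, -2.219, -0.001]
contact_force: [-0.2, 0.7, 0.9]
width: 80.0
grasp_force: 0.0
```

```bash
python3 -c "
from h import *
pots();s=sense();print(s['tcp_pos'].round(1),ray('top',252.5,188.5,85))"
```

```text
red 0.6 [261. 262.] 106 z75 [622. -97.] z85 [ 627. -100.]
green 0.88 [295. 243.] 277 z75 [632.   1.] z85 [637.  -4.]
black 0.95 [321. 232.] 458 z75 [650.  73.] z85 [655.  68.]
[622.3 -81.9 164.5] [650.938051    80.90455441  85.        ]
```

Request:
send_rows(fingers=[80,80,80,80,80,80,50,50,50,50,50,50], translation=[[0,0,0.51],[0,0,0.51],[0,0,0.51],[0,0,0.51],[0,0,0.51],[0,0,0.51],[0,0,0],[0,0,0],[0,0,0],[0,0,0],[0,0,0],[0,0,0]], turn=[[0,0,0],[0,0,0],[0,0,0],[0,0,0],[0,0,0],[0,0,0],[0,0,0],[0,0,0],[0,0,0],[0,0,0],[0,0,0],[0,0,0]])

```text
time: 30.9
tcp_pos: [622.9, -80.9, 42.6]
tool_rot: [-2.221, 2.221, -0.001]
contact_force: [0.6, -1.2, -1.6]
width: 59.0
grasp_force: 64.4
```

Request:
send_rows(fingers=[50,50,50,50,50,50,50,50,50,50,50,50], translation=[[0,0,-0.765],[0,0,-0.765],[0,0,-0.765],[0,0,-0.765],[0.68,0.6,0],[0.68,0.6,0],[0.68,0.6,0],[0.68,0.6,0],[0.68,0.6,0],[0.68,0.6,0],[0.68,0.6,0],[0.68,0.6,0]], turn=[[0,0,0],[0,0,0],[0,0,0],[0,0,0],[0,0,0],[0,0,0],[0,0,0],[0,0,0],[0,0,0],[0,0,0],[0,0,0],[0,0,0]])

```text
time: 32.1
tcp_pos: [429.6, -299.3, 164.9]
tool_rot: [-2.221, 2.221, -0.001]
contact_force: [0.3, -0.3, -1.8]
width: 58.7
grasp_force: 65.0
```

Request:
send_rows(fingers=[50,50,50,50], translation=[[0.68,0.55,0],[0.68,0.55,0.5],[0.68,0.55,0.5],[0,0,0]], turn=[[0,0,0],[0,0,0],[0,0,0],[0,0,0]])

```text
time: 32.5
tcp_pos: [360.5, -380.8, 121.9]
tool_rot: [2.214, -2.227, -0.01]
contact_force: [-1.2, 0.5, -2.1]
width: 59.0
grasp_force: 65.0
```

Request:
send_rows(fingers=[50,50,50,50,50,50,74,74,74,74,74,74], translation=[[0,0,0.398],[0,0,0.398],[0,0,0.398],[0,0,0.398],[0,0,0.398],[0,0,0],[0,0,0],[0,0,0],[0,0,0],[0,0,-0.7],[0,0,-1],[0,0,-1]], turn=[[0,0,0],[0,0,0],[0,0,0],[0,0,0],[0,0,0],[0,0,0],[0,0,0],[0,0,0],[0,0,0],[0,0,0],[0,0,0],[0,0,0]])

```text
time: 33.7
tcp_pos: [364.2, -379.9, 154.4]
tool_rot: [2.221, -2.222, -0.001]
contact_force: [0.1, -0.7, 0.2]
width: 74.2
grasp_force: 0.0
```

```bash
python3 -c "
from h import *
pots();t,d=read_camera('top');q=seg('top',t,(270,180,310,220),GRN);print('green top',q and ray('top',*q[0],85).round(1));print(sense()['tcp_pos'].round(1))
cv2.imwrite('pics/t8.png',cv2.resize(t[130:340,200:500,::-1],None,fx=2,fy=2))"
```

```text
red 0.98 [ 96. 260.] 77 z75 [ 361. -399.] z85 [ 369. -399.]
green 0.84 [292. 242.] 362 z75 [626.  -2.] z85 [632.  -6.]
black 0.98 [321. 233.] 470 z75 [651.  73.] z85 [656.  68.]
black 0.41 [321. 233.] 478 z75 [650.  72.] z85 [655.  67.]
green top [628.6  -2.4  85. ]
[ 364.2 -379.7  153. ]
```

View pics/t8.png

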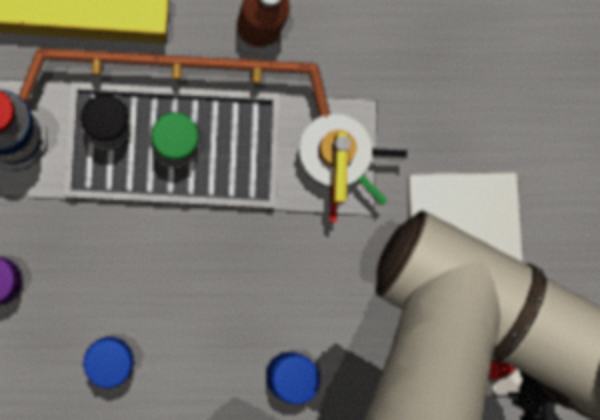

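Red is on the board, the handle points along the red mark, and green and black stand in the tray. Next is green.

Request:
send_rows(fingers=[80,80,80,80,80,80,80,80,80,80,80,80], translation=[[-0.858,-0.604,-0.03],[-0.858,-0.604,-0.03],[-0.858,-0.604,-0.03],[-0.858,-0.604,-0.03],[-0.858,-0.604,-0.03],[-0.858,-0.604,-0.03],[-0.858,-0.604,-0.03],[-0.858,-0.604,-0.03],[-0.858,-0.604,-0.03],[-0.858,-0.604,-0.03],[-0.858,-0.604,0],[0,0,0]], turn=[[0,0,0],[0,0,0],[0,0,0],[0,0,0],[0,0,0],[0,0,0],[0,0,0],[0,0,0],[0,0,0],[0,0,0],[0,0,0],[0,0,0]])

```text
time: 35.15
tcp_pos: [632.2, 1.0, 162.3]
tool_rot: [2.225, -2.216, -0.002]
contact_force: [-0.6, -0.2, -0.4]
width: 79.8
grasp_force: 0.0
```

Request:
send_rows(fingers=[80], translation=[[0,0,0]], turn=[[0,0,0]])

```text
time: 35.25
tcp_pos: [629.7, -2.0, 162.5]
tool_rot: [2.22, -2.218, -0.004]
contact_force: [0.4, 0.1, 0.3]
width: 80.1
grasp_force: 0.0
```

Request:
send_rows(fingers=[80,80,80,80,80,80,50,50,50,50,50,50], translation=[[0,0,0.51],[0,0,0.51],[0,0,0.51],[0,0,0.51],[0,0,0.51],[0,0,0.51],[0,0,0],[0,0,0],[0,0,0],[0,0,0],[0,0,0],[0,0,0]], turn=[[0,0,0],[0,0,0],[0,0,0],[0,0,0],[0,0,0],[0,0,0],[0,0,0],[0,0,0],[0,0,0],[0,0,0],[0,0,0],[0,0,0]])

```text
time: 36.45
tcp_pos: [630.6, -2.6, 42.9]
tool_rot: [-2.221, 2.221, -0.0]
contact_force: [-0.3, 1.3, -1.0]
width: 58.5
grasp_force: 64.5
```

Request:
send_rows(fingers=[50,50,50,50,50,50,50,50,50,50,50,50], translation=[[0,0,-0.765],[0,0,-0.765],[0,0,-0.765],[0,0,-0.765],[0.852,0.395,0],[0.852,0.395,0],[0.852,0.395,0],[0.852,0.395,0],[0.852,0.395,0],[0.852,0.395,0],[0.852,0.395,0],[0.852,0.395,0]], turn=[[0,0,0],[0,0,0],[0,0,0],[0,0,0],[0,0,0],[0,0,0],[0,0,0],[0,0,0],[0,0,0],[0,0,0],[0,0,0],[0,0,0]])

```text
time: 37.65
tcp_pos: [503.2, -276.4, 165.2]
tool_rot: [-2.221, 2.221, -0.001]
contact_force: [0.6, 0.8, -1.9]
width: 59.3
grasp_force: 65.2
```

Request:
send_rows(fingers=[50,50,50,50,50], translation=[[0.852,0.395,0],[0.852,0.395,0],[0.852,0.395,0],[0,0,1],[0,0,0]], turn=[[0,0,0],[0,0,0],[0,0,0],[0,0,0],[0,0,0]])

```text
time: 38.15
tcp_pos: [452.5, -376.3, 120.3]
tool_rot: [2.215, -2.225, -0.017]
contact_force: [-2.1, 0.3, -2.9]
width: 59.0
grasp_force: 65.5
```

Request:
send_rows(fingers=[50,50,50,50,50,50,72,72,72,72,72,72], translation=[[0,0,0.398],[0,0,0.398],[0,0,0.398],[0,0,0.398],[0,0,0.398],[0,0,0],[0,0,0],[0,0,0],[0,0,0],[0,0,-0.7],[0,0,-1],[0,0,-1]], turn=[[0,0,0],[0,0,0],[0,0,0],[0,0,0],[0,0,0],[0,0,0],[0,0,0],[0,0,0],[0,0,0],[0,0,0],[0,0,0],[0,0,0]])

```text
time: 39.35
tcp_pos: [456.4, -377.5, 155.1]
tool_rot: [2.221, -2.222, -0.0]
contact_force: [1.2, -0.8, -0.3]
width: 71.9
grasp_force: 0.0
```

```bash
python3 -c "
from h import *
pots();t,d=read_camera('top');q=seg('top',t,(238,176,268,202),lambda h,s,v:v<38);print('black top',q and (q[0],q[1],ray('top',*q[0],85).round(1)))
c=world('top',252,188,d[188,252]);print(c,sense()['tcp_pos'].round(1))"
```

```text
green 0.95 [131. 279.] 100 z75 [ 460. -360.] z85 [ 467. -361.]
black top (array([252.50217391, 189.51086957]), np.int32(460), array([648.5,  80.9,  85. ]))
[652.37538725  82.17850335  83.84566027] [ 456.3 -377.3  153.8]
```

Request:
send_rows(fingers=[76,76,76,76,76,76,76,76,76,76,76,76], translation=[[-0.954,-0.4,-0.025],[-0.954,-0.4,-0.025],[-0.954,-0.4,-0.025],[-0.954,-0.4,-0.025],[-0.954,-0.4,-0.025],[-0.954,-0.4,-0.025],[-0.954,-0.4,-0.025],[-0.954,-0.4,-0.025],[-0.954,-0.4,-0.025],[-0.954,-0.4,-0.025],[-0.954,-0.4,-0.025],[-0.954,-0.4,-0.025]], turn=[[0,0,0],[0,0,0],[0,0,0],[0,0,0],[0,0,0],[0,0,0],[0,0,0],[0,0,0],[0,0,0],[0,0,0],[0,0,0],[0,0,0]])

```text
time: 40.8
tcp_pos: [648.4, 81.8, 163.6]
tool_rot: [2.219, -2.22, -0.002]
contact_force: [0.3, 0.1, 0.2]
width: 76.2
grasp_force: 0.0
```

Request:
send_rows(fingers=[76,76,76], translation=[[0,0,0],[0,0,0],[0,0,0]], turn=[[0,0,0],[0,0,0],[0,0,0]])

```text
time: 41.1
tcp_pos: [647.8, 79.5, 164.1]
tool_rot: [2.218, -2.221, -0.002]
contact_force: [0.2, -0.2, 0.0]
width: 75.9
grasp_force: 0.0
```

Request:
send_rows(fingers=[76,76,76,76,76,76,50,50,50,50,50,50], translation=[[0,0,0.51],[0,0,0.51],[0,0,0.51],[0,0,0.51],[0,0,0.51],[0,0,0.51],[0,0,0],[0,0,0],[0,0,0],[0,0,0],[0,0,0],[0,0,0]], turn=[[0,0,0],[0,0,0],[0,0,0],[0,0,0],[0,0,0],[0,0,0],[0,0,0],[0,0,0],[0,0,0],[0,0,0],[0,0,0],[0,0,0]])

```text
time: 42.3
tcp_pos: [648.8, 80.5, 43.4]
tool_rot: [-2.221, 2.221, -0.0]
contact_force: [0.2, 0.5, -1.3]
width: 59.0
grasp_force: 64.2
```

Request:
send_rows(fingers=[50,50,50,50,50,50,50,50,50,50,50,50], translation=[[0,0,-0.765],[0,0,-0.765],[0,0,-0.765],[0,0,-0.765],[0.942,0.2,0],[0.942,0.2,0],[0.942,0.2,0],[0.942,0.2,0],[0.942,0.2,0],[0.942,0.2,0],[0.942,0.2,0],[0.942,0.2,0]], turn=[[0,0,0],[0,0,0],[0,0,0],[0,0,0],[0,0,0],[0,0,0],[0,0,0],[0,0,0],[0,0,0],[0,0,0],[0,0,0],[0,0,0]])

```text
time: 43.5
tcp_pos: [584.1, -222.3, 165.6]
tool_rot: [-2.221, 2.221, -0.0]
contact_force: [0.7, -0.2, -1.1]
width: 58.7
grasp_force: 65.1
```

Request:
send_rows(fingers=[50,50,50,50,50,50,50,50], translation=[[0.75,0.16,0],[0.75,0.16,0],[0.75,0.16,0],[0.75,0.16,0],[0.75,0.16,0],[0,0,1],[0,0,0],[0,0,0]], turn=[[0,0,0],[0,0,0],[0,0,0],[0,0,0],[0,0,0],[0,0,0],[0,0,0],[0,0,0]])

```text
time: 44.3
tcp_pos: [552.0, -370.7, 124.8]
tool_rot: [2.22, -2.22, -0.004]
contact_force: [1.1, 0.1, -2.2]
width: 59.1
grasp_force: 65.0
```

Request:
send_rows(fingers=[50,50,50,50,50,50,72,72,72,72,72,72], translation=[[0,0,0.398],[0,0,0.398],[0,0,0.398],[0,0,0.398],[0,0,0.398],[0,0,0],[0,0,0],[0,0,0],[0,0,0],[0,0,-0.7],[0,0,-1],[0,0,-1]], turn=[[0,0,0],[0,0,0],[0,0,0],[0,0,0],[0,0,0],[0,0,0],[0,0,0],[0,0,0],[0,0,0],[0,0,0],[0,0,0],[0,0,0]])

```text
time: 45.5
tcp_pos: [552.5, -371.1, 155.6]
tool_rot: [2.221, -2.221, 0.001]
contact_force: [0.2, -1.1, -0.6]
width: 71.8
grasp_force: 0.0
```

Request:
send_rows(fingers=[72,72,72,72,72,72,72,72], translation=[[-0.9,0,-0.5],[-0.9,0,-0.5],[-0.9,0,-0.5],[-0.9,0,0],[-0.9,0,0],[-0.9,0,0],[0,0,0],[0,0,0]], turn=[[0,0,0],[0,0,0],[0,0,0],[0,0,0],[0,0,0],[0,0,0],[0,0,0],[0,0,0]])

```text
time: 46.3
tcp_pos: [553.0, -154.4, 215.0]
tool_rot: [-2.222, 2.219, -0.003]
contact_force: [0.8, 0.3, 0.0]
width: 71.9
grasp_force: 0.0
```

```bash
python3 -c "
from h import *
im=valve();pots();print(sense()['tcp_pos'].round(1))
cv2.imwrite('pics/s9.png',cv2.resize(im[120:370,60:440,::-1],None,fx=2,fy=2))"
```

```text
scene px 119 phi -0.067 valve~ -0.02 tip [ 548. -201.]
red 0.56 [103. 256.] 340 z75 [ 359. -380.] z85 [ 367. -381.]
green 0.83 [123. 281.] 408 z75 [ 454. -376.] z85 [ 461. -377.]
black 0.6 [148. 308.] 467 z75 [ 552. -367.] z85 [ 558. -368.]
[ 552.6 -156.   213.7]
```

View pics/s9.png

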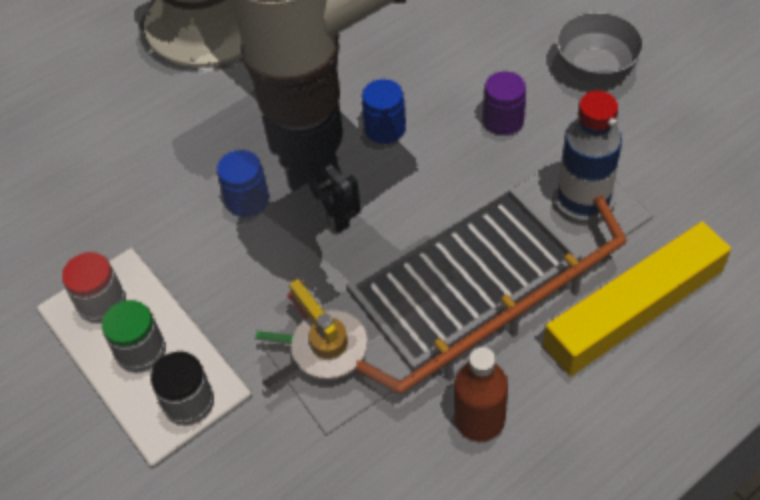

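All three pots stand upright on the board (scene px: red 105,255; green 126,280; black 150,309). The valve is shut, the cap is up, and the gripper is clear.

```bash
python3 -c "
from plant import *
print(finish_job())"
```

```text
the job is handed in; nothing more can be done
None
```

The job is handed in: the red, green and black pots (no orange was present) were rinsed in the tray with the valve at half, the valve was shut against its stop, and the pots were then moved to stand upright on the white board; the system returned no verdict.

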